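# Hang the basket of brass wheels on the drying stand

### The job

The brass clock wheels have been washed: pick up the small parts basket with the blue lifting tab, the one with the brass wheels in it, and hang it by its handle on the orange hook of the drying stand, so that it hangs there freely, upright and still. Leave the other two baskets standing where they are.

Things in the scene. Friction and masses are not known exactly. Their poses are not given: they have to be found in the camera images.
- basket_blue: Metal cup (mm: 72 dia, 40 high) with brass wheels fixed inside. Origin: centre of underside, z up. Rigid upright loop in its x-z plane: uprights at x +-35, level crossbar along x, underside at z 105, top 113; open window below it 62 wide, from rim z 40, for a hook along y. Blue tab on the bar: 30 in x, 10 thick in y, z 113-158; pinch it along y near its top, fingertips above the bar.
- basket_yellow: Same basket, same sizes and origin, with a yellow tab, holding steel pins: leave it alone. All baskets are symmetric under a half turn about z.
- basket_white: Same basket, same sizes and origin, with a white tab, empty: leave it alone.
- stand: Fixed (sizes in mm). Grey tray, dark post (16 dia) and orange hook arm. Origin: foot of post at table height, z up. Arm runs level from the post's top along the stand's -y, 12 wide, 8 thick, top face at z 185; lip at y -126 to -134 turns up to z 203. Bring the loop over the lip from the free end, moving along +y, lower the bar onto the arm near y -85. Nothing stands above the arm.

How it is judged:
By the outcome, as a careful person would: the job done as asked, in the order asked, and still so for the second after the job is handed in, with the robot touching nothing.
It also fails if it takes over 45 s, if anything falls off the work surface, if the arm or the gripper's body presses on something with over 40 N, if the wrist force passes 120 N, or if a joint passes its speed limit or range.

### The arm

A 6-joint arm with a two-finger parallel gripper is mounted at the origin on the work surface. World frame = base frame: x ahead of the robot, y to its left, z up, the work surface at z = 0. Lengths are in mm, angles in rad, forces in N, time in s.
With the tool pointing down it reaches from about 350 to 875 mm from the base axis. Payload 4.2 kg.
Tool frame: the origin (TCP) lies on the centre line of the jaws, within the pads' length; the fingertips stand 8 mm ahead of it and the grasp point (between the pads) lies 11 mm behind it; x points along the fingers, z is the direction in which the jaws open and shut, and the axes are right-handed (so a half turn about x gives the same grasp; the last joint's range is limited). The gripper opens to 85 mm and grips with 20 to 120 N. Pads are 22 mm wide; open, the fingers measure 114 mm over their backs; the gripper's body (76 mm by 85 mm) begins 54 mm behind the grasp point. The pads swing forward as they close: fully open they stand 13 mm farther back than shut.
Start: joints at [1.392, 0.385, 0.008, 0, -1.194, -0.259], TCP at [264.934, 566.047, 239.312] pointing down, gripper open.
Joint ranges: [-3.14, 3.14], [-1.21, 2.06], [-1.07, 1.41], [-3.16, 2.05], [-2.99, -0.16], [-3.1, 3.1]. Speed limits (rad/s): [2.79, 2.79, 3.14, 3.14, 3.14, 3.14].

### API

Orientations are given as [roll, pitch, yaw] about the fixed x, y, z axes, in that order (R = Rz(yaw) Ry(pitch) Rx(roll)).
In Python, from workcell import * gives the robot as it stands.
- The arm moves only by the tool jog_arm, never from a script. Its argument "plan" is a list of rows, each a list of 3 entries, a list of its own where there are three numbers: the shift along the tool's x, y, z in m, then the turn, a rotation vector about the tool's x, y, z in degrees, then the closure, from -1 (fully open) to 1 (shut). A call has 1 to 20 rows; each row is the pose to reach, as a shift and turn from the pose measured when the call began, along the tool's axes at that moment; what a row does not reach only later rows make up. A row lasts 1/8 s, in which the tool goes at most 62.5 mm and 10.7 degrees, less where a joint would pass 70% of its speed; a pose out of reach is approached as far as the arm can. A call with a gripper value outside its range is refused whole. The fingers move at their own pace and stop on an object; the grip force is fixed at half the most. Time passes only in rows, so rows that repeat a pose let the fingers close. It gives the time, the measured TCP pose, the force and the opening at its end, in the units of the state.
- read_state(): the state, without advancing time (a new reading comes with each control period).
- read_camera(name): name is "side" or "top" or "wrist"; returns the picture (400x640x3 uint8, red, green, blue); there is no depth.
- camera_params(name): a dict with "vertical_fov" (degrees; the focal length in pixels is half the picture's height over the tangent of half this angle, whatever the lens; pixels are square), "cx", "cy" (the principal point, pixels), "R" (3x3) and "t" (3): a world point X has camera coordinates R X + t; the wrist camera has in their place "hand_eye" (4x4, takes a point from camera to tool coordinates, whose origin is the TCP and whose axes are the tool frame's). Camera axes: x right, y down, z forward; pixel columns grow to the right and rows downward; lengths in mm; the calibration is good to about 2 mm. A picture is of the moment at which its call begins: read the wrist's pose just before it. camera_params takes no time and is no camera call.
- hand_in(): hands the job in, once; it reports no verdict.
Trained networks look in the newest picture that a camera, given by its name, has taken for a name from the list of things; names that differ only in an ending like _2 or _b are one class to them, and where a whole thing is asked for, a point or a joint stands for the part that bears it (a point fixed in the world has none). Each returns a list of dicts, best first, with "score" (0 to 1); they miss things now and then, are a little off and sometimes report something else, mostly with a low value. They report only what shows in the picture. A call takes as long as a camera call.
- boxes_of(camera, thing): "rect" ([left, top, width, height] in pixels, round what is visible of it).
- landmark_of(camera, thing): "uv" ([column, row] in pixels: a listed point, or the origin of a listed thing).
The state is a dict: "clock": time; "qpos": joint angles; "joint_velocities": joint speeds; "joint_efforts": joint torques, N m; "position": TCP position; "orientation": TCP orientation; "force": force on the tool from outside, world axes, zero at the start; "ft_torque": the same for the moment, N m; "grip_width": finger opening in mm.
Only numpy, scipy, OpenCV 4.12 (cv2) and the standard library are available. Lean on these libraries where they do the work, as an engineer would, in place of code of your own. Each camera call takes 0.05 s, during which the arm holds its last target.

## Working session

There is one attempt and no reset: what is moved stays moved. The work goes in short steps, Python scripts to look and compute and a tool call to move; the robot and the scene stay as the last step left them, time stands still between calls to the robot, and variables do not carry over. Pictures are saved under pics/ and viewed, and the job is handed in when it is done.

Besides the shell and the picture viewer there is one more tool, called after ">>>" by a JSON object that holds its "api" and its "payload", one argument or row to a line. jog_arm: Moves the arm, as the interface text tells. Its arguments: {"type":"object","properties":{"plan":{"type":"array","items":{"type":"array"}}},"required":["plan"]}

```bash
ls; mkdir -p pics; cat > h.py <<'E'
from workcell import *
import numpy as np, cv2
from scipy.spatial.transform import Rotation as Ro
def save(img,n): cv2.imwrite('pics/'+n+'.png',cv2.cvtColor(np.asarray(img),cv2.COLOR_RGB2BGR))
E
python3 - <<'E'
from h import *
s=read_state(); print(s)
for c in ['side','top','wrist']:
    save(read_camera(c),c+'0'); p=camera_params(c); print(c,p)
for c in ['side','top']:
    for t in ['basket_blue','basket_yellow','basket_white','stand']:
        print(c,t,boxes_of(c,t)[:2],landmark_of(c,t)[:2])
E
```

```text
pics
{'clock': 0.0, 'qpos': array([ 1.39161165e+00,  3.85594215e-01,  6.61686196e-03, -5.06807373e-04,
       -1.19398890e+00, -2.58571986e-01]), 'joint_velocities': array([-1.03338941e-03,  9.44421068e-04,  6.70401806e-04,  5.22329804e-05,
       -1.45913917e-03,  8.98846645e-04]), 'joint_efforts': array([-1.38379901e-04, -3.92288625e+01,  1.88403815e+01,  4.18594211e+00,
       -4.65943012e-03, -6.62895872e-07]), 'position': array([264.69878959, 565.55471772, 238.19415992]), 'orientation': array([ 0.04490153,  1.56857586, -1.96383846]), 'force': array([ 0.03239861, -1.40586443,  0.02099076]), 'ft_torque': array([ 0.00789678, -0.04296932, -0.07853497]), 'grip_width': 85.67044258672419}
side {'vertical_fov': 55.25458639417103, 'cx': 316.64865003456623, 'cy': 200.32482214248063, 'R': array([[-0.72855256, -0.68480683,  0.01583548],
       [-0.51202626,  0.52908714, -0.67668006],
       [ 0.45501679, -0.50110517, -0.73610687]]), 't': array([405.61600585, 302.91754802, 631.27123978])}
top {'vertical_fov': 56.02356667317963, 'cx': 323.7938784289016, 'cy': 196.25273884241267, 'R': array([[
[... 818 characters left out ...]
0.81}] [{'uv': [374.3, 192.4], 'score': 0.78}]
side basket_white [{'rect': [417.3, 105.4, 35.0, 61.5], 'score': 0.77}] [{'uv': [432.5, 160.9], 'score': 0.8}]
side stand [{'rect': [154.1, 190.6, 134.6, 140.5], 'score': 0.59}] [{'uv': [195.3, 286.6], 'score': 0.62}]
top basket_blue [{'rect': [395.6, 139.4, 34.8, 40.5], 'score': 0.8}] [{'uv': [407.9, 162.8], 'score': 0.57}]
top basket_yellow [{'rect': [367.7, 202.6, 34.8, 35.3], 'score': 0.84}] [{'uv': [382.7, 221.7], 'score': 0.64}]
top basket_white [{'rect': [454.0, 217.0, 45.9, 38.2], 'score': 0.97}] [{'uv': [464.9, 235.0], 'score': 0.6}]
top stand [{'rect': [169.8, 144.2, 104.8, 80.3], 'score': 0.58}] [{'uv': [203.8, 177.6], 'score': 0.68}]
```

View pics/side0.png

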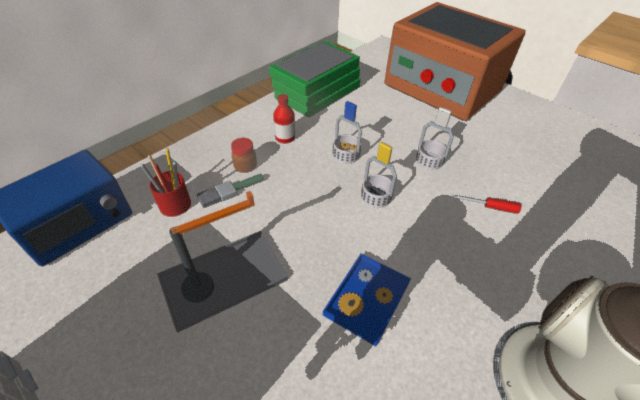

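View pics/top0.png

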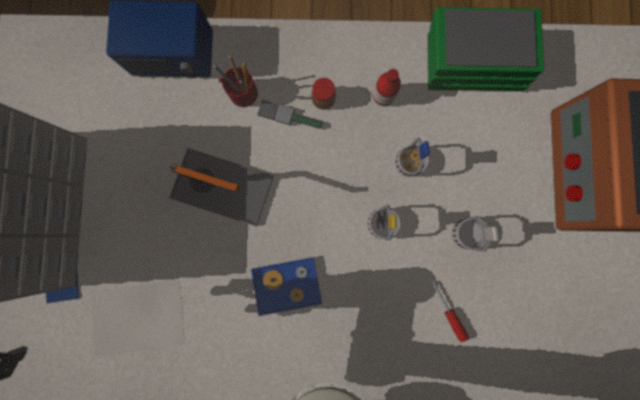

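View pics/wrist0.png

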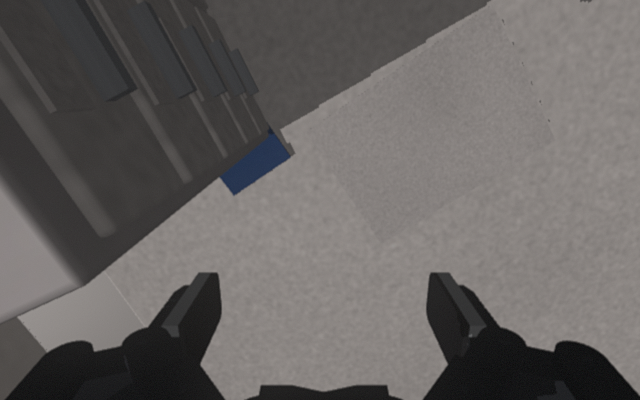

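Both views show the blue-tab basket with brass wheels (side ≈345,150; top ≈412,158). The stand is at side ≈195,285 and its arm runs to the lip at ≈250,200. A tall grey rack stands beside the gripper's start position. Next I'll zoom in and triangulate.

```bash
cat >> h.py <<'E'
def proj(c,X):
    p=camera_params(c); f=200/np.tan(np.radians(p['vertical_fov']/2)); Y=np.asarray(X,float).reshape(-1,3)@p['R'].T+p['t']
    return np.c_[f*Y[:,0]/Y[:,2]+p['cx'],f*Y[:,1]/Y[:,2]+p['cy']]
def ray(c,uv):
    p=camera_params(c); f=200/np.tan(np.radians(p['vertical_fov']/2)); d=np.array([(uv[0]-p['cx'])/f,(uv[1]-p['cy'])/f,1])@p['R']
    return -p['R'].T@p['t'],d/np.linalg.norm(d)
def tri(uvs):
    A=np.zeros((3,3));b=np.zeros(3)
    for c,uv in uvs.items():
        o,d=ray(c,uv);M=np.eye(3)-np.outer(d,d);A+=M;b+=M@o
    X=np.linalg.solve(A,b); return X,[np.round(proj(c,X)[0]-uv,1) for c,uv in uvs.items()]
def onz(c,uv,z):
    o,d=ray(c,uv); return o+d*(z-o[2])/d[2]
E
python3 - <<'E'
from h import *
print('blue',tri({'side':[345.3,155.7],'top':[407.9,162.8]}))
print('yel',tri({'side':[374.3,192.4],'top':[382.7,221.7]}))
print('whi',tri({'side':[432.5,160.9],'top':[464.9,235]}))
print('stand',tri({'side':[195.3,286.6],'top':[203.8,177.6]}))
s=cv2.imread('pics/side0.png');t=cv2.imread('pics/top0.png')
z=lambda im,x,y,w,h,k:cv2.resize(im[y:y+h,x:x+w],None,fx=k,fy=k,interpolation=cv2.INTER_CUBIC)
cv2.imwrite('pics/c1.png',np.hstack([z(s,320,95,50,75,8),z(t,385,130,50,75,8)]))
cv2.imwrite('pics/c2.png',np.hstack([z(s,150,180,110,150,3.6),z(t,165,130,110,150,3.6)]))
E
```

```text
blue (array([ 632.01459002, -192.62856213,   -5.37135239]), [array([0.2, 0. ]), array([-0.1, -0.2])])
yel (array([ 485.77980473, -127.34181642,    8.17171828]), [array([0.7, 0.1]), array([-0.4, -0.6])])
whi (array([ 453.41130428, -330.24201124,   -0.50265559]), [array([-1.1, -0. ]), array([0.6, 1. ])])
stand (array([586.94580233, 310.52361578,  -2.48383786]), [array([0.9, 0.1]), array([-0.5, -0.5])])
```

View pics/c1.png

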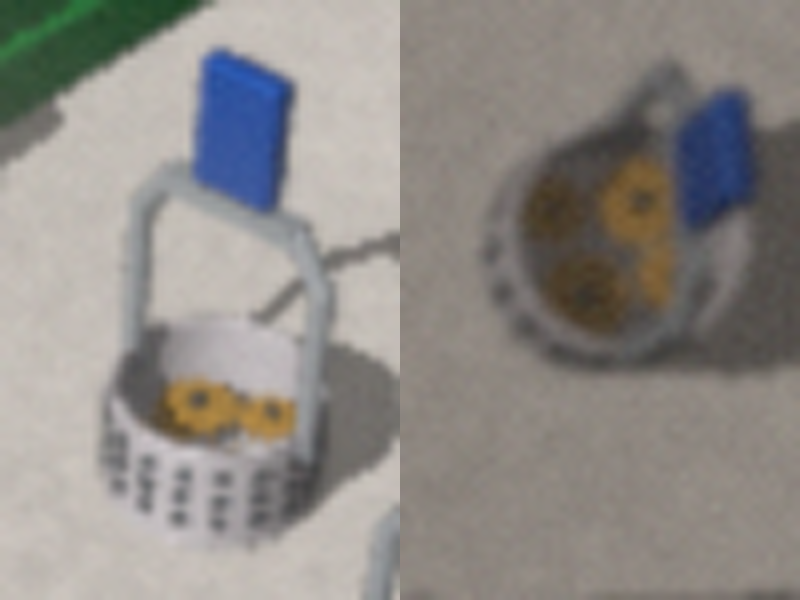

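View pics/c2.png

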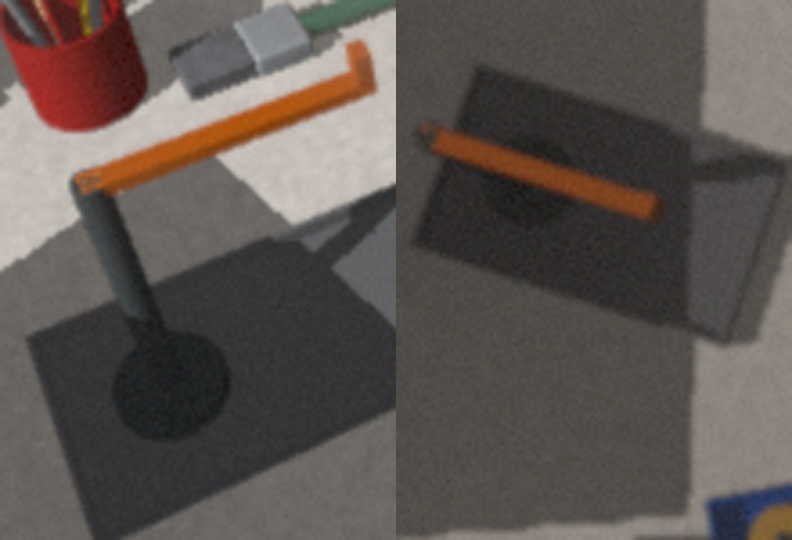

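```bash
python3 - <<'E'
from h import *
from scipy.optimize import least_squares
S=lambda u,v:(320+u/8,95+v/8); T=lambda u,v:(385+(u-400)/8,130+v/8)
A=lambda u,v:(150+u/3.6,180+v/3.6); B=lambda u,v:(165+(u-396)/3.6,130+v/3.6)
print('tabtop',tri({'side':S(250,68),'top':T(749,142)})); print('tabbot',tri({'side':S(235,197),'top':T(686,178)}))
print('lip top',tri({'side':A(359,45),'top':B(657,206)})); print('arm post end',tri({'side':A(90,182),'top':B(435,140)}))
for c in('side','top'):
    p=camera_params(c); print(c,-p['R'].T@p['t'])
# basket model fit: side cam pts
def R(y): return np.array([[np.cos(y),-np.sin(y),0],[np.sin(y),np.cos(y),0],[0,0,1]])
print('stand corners') 
for i in range(2): pass
def res(q,out=False):
    X=lambda P:np.asarray(P)@R(q[2]).T+[q[0],q[1],q[3]]
    obs=[('side',S(250,68),(0,0,158)),('top',T(749,142),(0,0,158)),('side',S(235,197),(0,0,113)),('top',T(686,178),(0,0,113)),
     ('side',S(140,355),(s*35,0,40)) if 0 else ('side',S(160,175),(s*33,0,111)),('side',S(318,250),(-s*35,0,100)),('top',T(668,68),(s*34,0,109)),('top',T(690,305),(-s*35,0,100)),
     ('top',T(610,350),(-s*35,0,40))]
    return np.concatenate([proj(c,X([P]))[0]-uv for c,uv,P in obs][:8])
for s in(1,-1):
  for y0 in (0,1.5):
    r=least_squares(res,[632,-192,y0,0]); print(s,r.x,r.cost,np.round(r.fun.reshape(-1,2),1).tolist())
E
```

```text
tabtop (array([ 633.69686062, -199.41724012,  151.99253099]), [array([0.3, 0. ]), array([-0.2, -0.3])])
tabbot (array([ 632.82138225, -195.11270483,  108.73262672]), [array([-0.1, -0. ]), array([0.1, 0.1])])
lip top (array([540.79830284, 181.60535543, 199.12417151]), [array([1.5, 0.3]), array([-0.9, -1. ])])
arm post end (array([576.82339098, 308.11939926, 180.6532659 ]), [array([1.3, 0.2]), array([-0.8, -0.7])])
side [163.37530873 433.83211732 663.23824208]
top [452.84680695  17.62705374 912.27301105]
stand corners
1 [ 6.32885803e+02 -1.96305754e+02  1.28839219e-01 -3.79496052e+00] 9.926680963920973 [[-0.2, -0.1], [-1.4, -0.2], [0.2, -0.4], [0.7, 0.1], [-1.7, -1.7], [1.5, 2.5], [0.3, -0.9], [0.8, 1.0]]
1 [ 6.32885800e+02 -1.96305751e+02  1.28840535e-01 -3.79495459e+00] 9.926680963922767 [[-0.2, -0.1], [-1.4, -0.2], [0.2, -0.4], [0.7, 0.1], [-1.7, -1.7], [1.5, 2.5], [0.3, -0.9], [0.8, 1.0]]
-1 [ 632.88580252 -196.30575397   -3.01275074   -3.79496153] 9.92668096501718 [[-0.2, -0.1], [-1.4, -0.2], [0.2, -0.4], [0.7, 0.1], [-1.7, -1.7], [1.5, 2.5], [0.3, -0.9], [0.8, 1.0]]
-1 [ 632.88580508 -196.30575712    3.27043182   -3.79496618] 9.926680963944463 [[-0.2, -0.1], [-1.4, -0.2], [0.2, -0.4], [0.7, 0.1], [-1.7, -1.7], [1.5, 2.5], [0.3, -0.9], [0.8, 1.0]]
```

```bash
cat >> h.py <<'E'
def pose():
    s=read_state(); return s['position'],Ro.from_euler('xyz',s['orientation']).as_matrix()
def down(th): # tool x down, tool z = (cos th, sin th,0)
    z=np.array([np.cos(th),np.sin(th),0]); x=np.array([0,0,-1.]); return np.c_[x,np.cross(z,x),z]
def rel(P,th):
    p,R=pose(); d=R.T@(np.array(P)-p); r=Ro.from_matrix(R.T@down(th)).as_rotvec(degrees=True)
    return np.round(d/1000,4).tolist(),np.round(r,1).tolist()
E
python3 - <<'E'
from h import *
p,R=pose(); print(np.round(R,3)); th=np.arctan2(R[1,2],R[0,2]);print('th',th)
for c in [(85,300),(70,185),(45,300)]: print(onz('top',c,0))
for y in (0.13-np.pi/2,0.13+np.pi/2):
  print(y)
  for P in [(320,300,300),(450,50,300),(610,-170,290)]: print(rel(P,y))
E
```

```text
[[ 0.     0.906 -0.424]
 [ 0.    -0.424 -0.906]
 [-1.     0.    -0.   ]]
th -2.008564298814052
[288.46832709 574.96718781   0.        ]
[561.72350495 633.0314145    0.        ]
[287.06266096 669.19626636   0.        ]
-1.4407963267948967
([-0.0607, 0.1627, 0.2176], [-32.5, -0.0, -0.0])
([-0.0607, 0.3864, 0.3889], [-32.5, -0.0, -0.0])
([-0.0507, 0.6246, 0.5204], [-32.5, -0.0, -0.0])
1.7007963267948965
([-0.0607, 0.1627, 0.2176], [147.5, -0.0, 0.0])
([-0.0607, 0.3864, 0.3889], [147.5, -0.0, 0.0])
([-0.0507, 0.6246, 0.5204], [147.5, -0.0, 0.0])
```

>>> {"api": "jog_arm", "payload": {
  "plan": [
    [[-0.03, 0.05, 0.06], [0, 0, 0], -1],
    [[-0.06, 0.1, 0.12], [0, 0, 0], -1],
    [[-0.06, 0.13, 0.17], [-5, 0, 0], -1],
    [[-0.06, 0.16, 0.215], [-10, 0, 0], -1],
    [[-0.06, 0.2, 0.25], [-15, 0, 0], -1],
    [[-0.06, 0.24, 0.28], [-20, 0, 0], -1],
    [[-0.06, 0.28, 0.31], [-25, 0, 0], -1],
    [[-0.06, 0.32, 0.34], [-30, 0, 0], -1],
    [[-0.06, 0.36, 0.37], [-32, 0, 0], -1],
    [[-0.06, 0.4, 0.395], [-32, 0, 0], -1],
    [[-0.06, 0.44, 0.42], [-32, 0, 0], -1],
    [[-0.055, 0.48, 0.44], [-32, 0, 0], -1],
    [[-0.05, 0.53, 0.47], [-32, 0, 0], -1],
    [[-0.05, 0.58, 0.5], [-32, 0, 0], -1],
    [[-0.05, 0.625, 0.52], [-32, 0, 0], -1],
    [[-0.05, 0.625, 0.52], [-32, 0, 0], -1],
    [[-0.05, 0.625, 0.52], [-32, 0, 0], -1]
  ]
}}

```text
clock: 3.08
position: [610.2, -169.8, 288.9]
orientation: [-1.958, 1.57, 2.875]
force: [-0.2, 0.0, 0.3]
grip_width: 85.2
```

```bash
python3 - <<'E'
from h import *
s=read_state();print(s['clock'],s['position'],s['qpos'],s['joint_velocities'].round(2))
p,R=pose(); np.savez('w1.npz',p=p,R=R); save(read_camera('wrist'),'w1')
print(landmark_of('wrist','basket_blue'),boxes_of('wrist','basket_blue'))
E
```

```text
3.075 [ 610.17574196 -169.79910254  288.91443406] [-1.64655531e-02  3.72276929e-01  1.12974642e-01 -2.51125163e-04
 -1.31244345e+00  1.70766751e+00] [ 0.02 -0.03 -0.01  0.    0.    0.  ]
[{'uv': [345.0, 143.7], 'score': 0.67}] [{'rect': [313.2, 111.4, 69.8, 87.3], 'score': 0.85}]
```

View pics/w1.png

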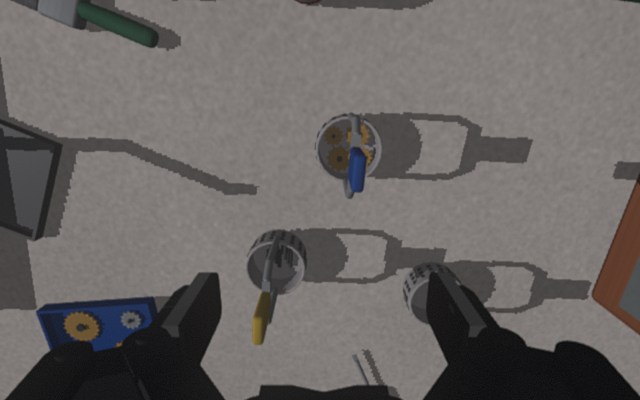

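```bash
cat >> h.py <<'E'
def wproj(X,p,R):
    q=camera_params('wrist'); f=200/np.tan(np.radians(q['vertical_fov']/2)); H=q['hand_eye']
    Y=(np.asarray(X,float).reshape(-1,3)-p)@R; Y=(Y-H[:3,3])@H[:3,:3]
    return np.c_[f*Y[:,0]/Y[:,2]+q['cx'],f*Y[:,1]/Y[:,2]+q['cy']]
def wray(uv,p,R):
    q=camera_params('wrist'); f=200/np.tan(np.radians(q['vertical_fov']/2)); H=q['hand_eye']
    d=R@H[:3,:3]@np.array([(uv[0]-q['cx'])/f,(uv[1]-q['cy'])/f,1]); return R@H[:3,3]+p,d/np.linalg.norm(d)
E
python3 - <<'E'
from h import *
s=cv2.imread('pics/w1.png')
cv2.imwrite('pics/w1c.png',cv2.resize(s[105:205,305:395],None,fx=6,fy=6,interpolation=cv2.INTER_CUBIC))
E
```

```text
(no output)
```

View pics/w1c.png

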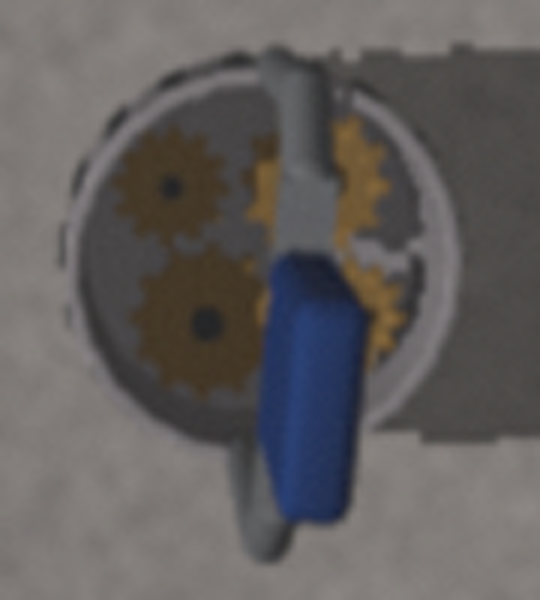

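```bash
python3 - <<'E'
from h import *
from scipy.optimize import least_squares
d=np.load('w1.npz');p,R=d['p'],d['R']
W=lambda u,v:(305+u/6,105+v/6)
S=lambda u,v:(320+u/8,95+v/8); T=lambda u,v:(385+(u-400)/8,130+v/8)
Rz=lambda y:np.array([[np.cos(y),-np.sin(y),0],[np.sin(y),np.cos(y),0],[0,0,1]])
wo=[(W(298,300),(15,5,158)),(W(362,307),(15,-5,158)),(W(348,520),(-15,-5,158)),(W(290,515),(-15,5,158)),(W(306,252),(15,0,113)),(W(276,55),(35,0,40))]
fo=[('side',S(250,68),(0,0,158)),('top',T(749,142),(0,0,158)),('side',S(235,197),(0,0,113)),('top',T(686,178),(0,0,113))]
def res(q,parts=3):
    X=lambda P:np.asarray(P)@Rz(q[2]).T+[q[0],q[1],q[3]]
    r=[]
    if parts&1: r+=[wproj(X(P),p,R)[0]-uv for uv,P in wo]
    if parts&2: r+=[proj(c,X(P))[0]-uv for c,uv,P in fo]
    return np.concatenate(r)
for k in(1,3):
    r=least_squares(res,[632,-195,.13,0],args=(k,),loss='soft_l1');print(k,r.x,np.round(r.fun.reshape(-1,2),1).tolist())
# triangulate tab top centre W+top+side
A=np.zeros((3,3));b=np.zeros(3)
for o,dd in [wray(W(326,411),p,R),ray('top',T(749,142)),ray('side',S(250,68))]:
    M=np.eye(3)-np.outer(dd,dd);A+=M;b+=M@o
print(np.linalg.solve(A,b))
E
```

```text
1 [ 6.29510222e+02 -1.96215406e+02  8.36258570e-02 -1.78468392e+01] [[-0.5, -0.1], [1.4, -0.8], [1.0, -0.1], [-1.5, 0.3], [-0.4, -0.2], [0.1, 4.6]]
3 [ 6.32273881e+02 -1.94825873e+02  8.90890173e-02 -3.84968150e+00] [[-0.4, -0.8], [2.1, -1.6], [1.8, 1.0], [-1.3, 1.5], [-0.2, -1.1], [-0.0, 2.7], [-0.4, 0.3], [-2.1, 0.1], [-0.0, -0.0], [0.0, 0.3]]
[ 632.37722124 -196.60410797  154.52176497]
```

```bash
python3 - <<'E'
from h import *
print(rel((632,-196,215),-1.481),rel((632,-196,132),-1.481))
E
```

```text
([0.0751, 0.0184, 0.0295], [1.8, 0.0, -0.1]) ([0.1581, 0.0183, 0.0295], [1.8, 0.0, -0.1])
```

>>> {"api": "jog_arm", "payload": {
  "plan": [
    [[0.025, 0.018, 0.0295], [2, 0, 0], -1],
    [[0.05, 0.018, 0.0295], [2, 0, 0], -1],
    [[0.075, 0.018, 0.0295], [2, 0, 0], -1],
    [[0.075, 0.018, 0.0295], [2, 0, 0], -1],
    [[0.075, 0.018, 0.0295], [2, 0, 0], -1]
  ]
}}

```text
clock: 3.85
position: [632.2, -195.6, 216.9]
orientation: [1.248, 1.567, -0.234]
force: [-0.2, 0.1, 0.5]
grip_width: 85.3
```

```bash
python3 - <<'E'
from h import *
p,R=pose(); np.savez('w2.npz',p=p,R=R); save(read_camera('wrist'),'w2');print(p)
X=[(632+35*np.cos(.09)*a,-196+35*np.sin(.09)*a,z) for a in(-.43,.43) for z in(113,158)]
print(wproj(X,p,R).round())
s=cv2.imread('pics/w2.png')
for q in wproj(X,p,R): cv2.circle(s,tuple(int(v) for v in q),2,(0,255,0),-1)
cv2.imwrite('pics/w2c.png',s)
E
```

```text
[ 632.1670262  -195.61574396  216.89405017]
[[324. 230.]
 [325. 258.]
 [324. 190.]
 [325. 210.]]
```

View pics/w2c.png

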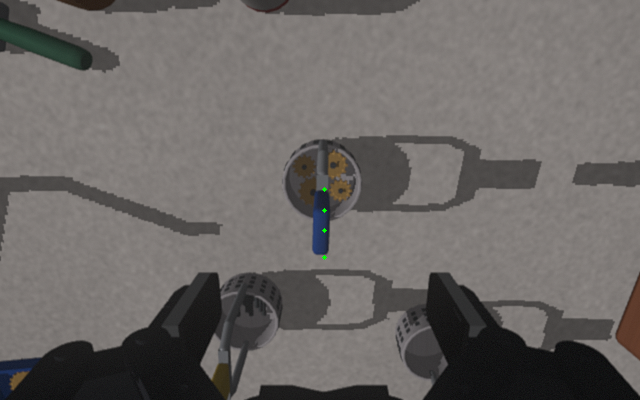

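The tab's top face is centred at about (321,233) against a predicted (325,234), so it is about 2 mm off and central between the fingers. Descending.

>>> {"api": "jog_arm", "payload": {
  "plan": [
    [[0.03, 0, -0.001], [0, 0, 0], -1],
    [[0.06, 0, -0.002], [0, 0, 0], -1],
    [[0.085, 0, -0.002], [0, 0, 0], -1],
    [[0.085, 0, -0.002], [0, 0, 0], -1],
    [[0.085, 0, -0.002], [0, 0, 0], 0],
    [[0.085, 0, -0.002], [0, 0, 0], 0.5],
    [[0.085, 0, -0.002], [0, 0, 0], 1],
    [[0.085, 0, -0.002], [0, 0, 0], 1],
    [[0.085, 0, -0.002], [0, 0, 0], 1],
    [[0.085, 0, -0.002], [0, 0, 0], 1],
    [[0.085, 0, -0.002], [0, 0, 0], 1],
    [[0.085, 0, -0.002], [0, 0, 0], 1]
  ]
}}

```text
clock: 5.4
position: [632.9, -194.0, 132.8]
orientation: [1.254, 1.566, -0.228]
force: [1.4, -1.3, 3.8]
grip_width: 9.1
```

```bash
python3 - <<'E'
from h import *
s=read_state();print({k:s[k] for k in('clock','position','orientation','force','grip_width')})
save(read_camera('side'),'s3');save(read_camera('wrist'),'w3')
a=cv2.imread('pics/s3.png')[80:230,290:470];b=cv2.imread('pics/w3.png')
cv2.imwrite('pics/s3c.png',np.vstack([cv2.resize(a,(400,333)),cv2.resize(b,(400,250))]))
E
```

```text
{'clock': 5.4, 'position': array([ 632.87878535, -193.98132855,  132.77159656]), 'orientation': array([ 1.25403137,  1.56550335, -0.22843281]), 'force': array([ 1.35105327, -1.3187439 ,  3.78438176]), 'grip_width': 9.120862248524283}
```

View pics/s3c.png

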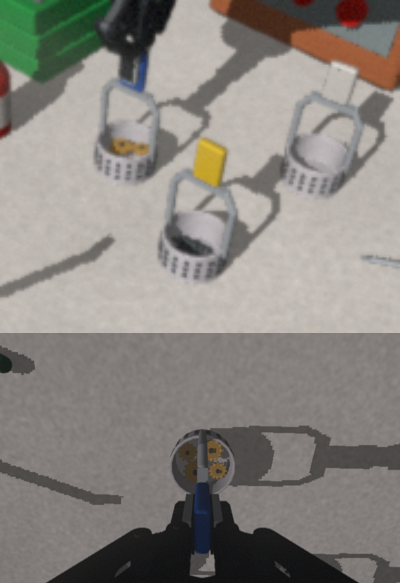

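```bash
python3 - <<'E'
from h import *
print(rel((633,-194,253),-1.481),rel((523,119,253),-1.848), rel((523,119,253),-1.481))
E
```

```text
([-0.1202, 0.0007, 0.0002], [-0.1, 0.1, -0.3]) ([-0.1212, -0.0812, -0.3212], [20.9, 0.0, -0.3]) ([-0.1212, -0.0812, -0.3212], [-0.1, 0.1, -0.3])
```

>>> {"api": "jog_arm", "payload": {
  "plan": [
    [[-0.015, 0, 0], [0, 0, 0], 1],
    [[-0.04, 0, 0], [0, 0, 0], 1],
    [[-0.07, 0, 0], [0, 0, 0], 1],
    [[-0.1, 0, 0], [0, 0, 0], 1],
    [[-0.12, 0, 0], [0, 0, 0], 1],
    [[-0.121, -0.005, -0.02], [2, 0, 0], 1],
    [[-0.121, -0.013, -0.05], [4, 0, 0], 1],
    [[-0.121, -0.022, -0.09], [7, 0, 0], 1],
    [[-0.121, -0.033, -0.13], [10, 0, 0], 1],
    [[-0.121, -0.043, -0.17], [13, 0, 0], 1],
    [[-0.121, -0.053, -0.21], [15, 0, 0], 1],
    [[-0.121, -0.063, -0.25], [17, 0, 0], 1],
    [[-0.121, -0.073, -0.285], [19, 0, 0], 1],
    [[-0.121, -0.079, -0.31], [20, 0, 0], 1],
    [[-0.121, -0.081, -0.32], [21, 0, 0], 1],
    [[-0.121, -0.081, -0.321], [21, 0, 0], 1],
    [[-0.121, -0.081, -0.321], [21, 0, 0], 1]
  ]
}}

```text
clock: 7.62
position: [523.3, 118.2, 252.7]
orientation: [1.541, 1.566, -0.308]
force: [0.4, 0.1, -2.6]
grip_width: 9.5
```

```bash
python3 - <<'E'
from h import *
s=read_state();print({k:s[k] for k in('clock','position','orientation','force','grip_width')})
p,R=pose();np.savez('w4.npz',p=p,R=R)
for c in('side','top','wrist'): save(read_camera(c),c+'4')
print(landmark_of('wrist','stand'),landmark_of('top','stand'),landmark_of('side','stand'))
s=cv2.imread('pics/side4.png');t=cv2.imread('pics/top4.png')
z=lambda im,x,y,w,h,k:cv2.resize(im[y:y+h,x:x+w],None,fx=k,fy=k,interpolation=cv2.INTER_CUBIC)
cv2.imwrite('pics/c4.png',np.hstack([z(s,150,130,200,200,2),z(t,165,110,200,200,2)]))
E
```

```text
{'clock': 7.625, 'position': array([523.30575413, 118.17601702, 252.69934883]), 'orientation': array([ 1.54114436,  1.56588682, -0.30840198]), 'force': array([ 0.43318176,  0.06456114, -2.58132971]), 'grip_width': 9.512637240190303}
[{'uv': [140.2, 168.5], 'score': 0.94}] [] [{'uv': [194.6, 294.7], 'score': 0.94}]
```

View pics/c4.png

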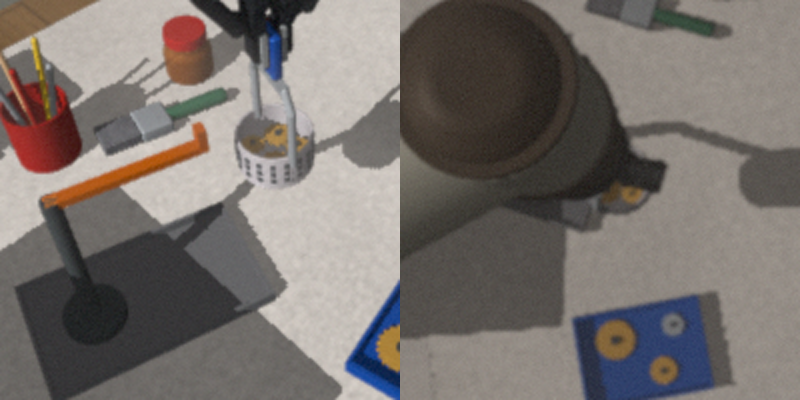

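View pics/wrist4.png

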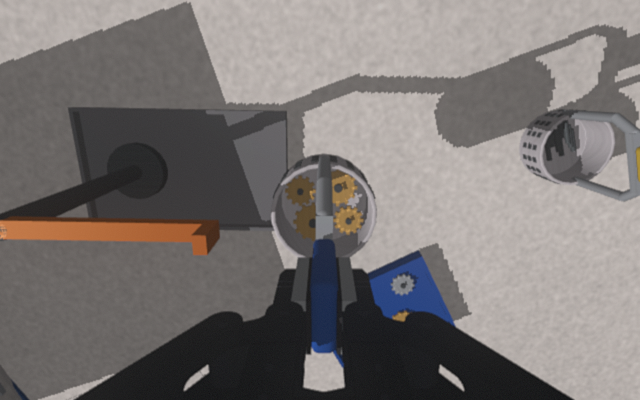

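```bash
python3 - <<'E'
from h import *
d=np.load('w4.npz');p,R=d['p'],d['R']
im=cv2.imread('pics/wrist4.png');cv2.imwrite('pics/w4c.png',cv2.resize(im[200:270,0:240],None,fx=3.3,fy=3.3,interpolation=cv2.INTER_CUBIC))
def oz(uv,z):
    o,dd=wray(uv,p,R);return o+dd*(z-o[2])/dd[2]
for uv,z in [((60,225),185),((180,226),185),((208,228),203)]:
    X=oz(uv,z);print(X.round(1),'tool',((X-p)@R).round(1))
for X in [(541,182,203),(541+.274*65,182+.962*65,185)]: print(X,'tool',((np.array(X)-p)@R).round(1),wproj(X,p,R))
E
```

```text
[569.6 271.7 185. ] tool [  67.7    1.9 -160.3]
[549. 202. 185.] tool [ 67.7   1.3 -87.6]
[548.  178.2 203. ] tool [ 49.7   7.  -64.5]
(541, 182, 203) tool [ 49.7  -0.8 -66.2] [[206.33300853 240.99325885]]
(558.81, 244.53, 185) tool [  67.7   -1.  -131.3] [[108.78855457 229.47104502]]
```

View pics/w4c.png

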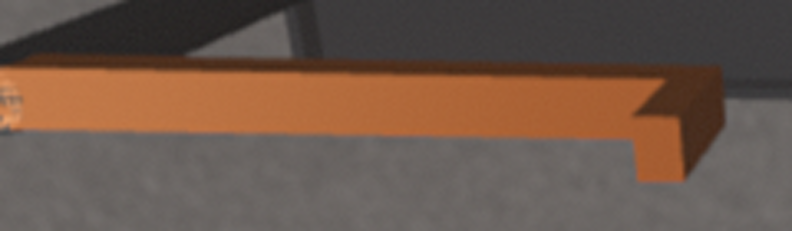

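The lip is 66 mm away along tool −z and about 1 mm off laterally. The arm's top face is at rows 221–240 and the lip top at ≈(200,245), which agrees with the two-camera estimate. Bringing the loop over the lip.

>>> {"api": "jog_arm", "payload": {
  "plan": [
    [[0, 0, -0.012], [0, 0, 0], 1],
    [[0, 0, -0.03], [0, 0, 0], 1],
    [[0, -0.001, -0.05], [0, 0, 0], 1],
    [[0, -0.001, -0.07], [0, 0, 0], 1],
    [[0, -0.001, -0.09], [0, 0, 0], 1],
    [[0, -0.001, -0.105], [0, 0, 0], 1],
    [[0, -0.001, -0.112], [0, 0, 0], 1],
    [[0, -0.001, -0.112], [0, 0, 0], 1],
    [[0.01, -0.001, -0.112], [0, 0, 0], 1],
    [[0.02, -0.001, -0.112], [0, 0, 0], 1],
    [[0.03, -0.001, -0.112], [0, 0, 0], 1],
    [[0.03, -0.001, -0.112], [0, 0, 0], 1]
  ]
}}

```text
clock: 9.43
position: [552.8, 225.6, 221.4]
orientation: [1.041, 1.567, -0.809]
force: [0.6, -0.8, -2.5]
grip_width: 9.1
```

```bash
python3 - <<'E'
from h import *
s=read_state();print({k:s[k] for k in('clock','position','orientation','force','grip_width')})
p,R=pose();np.savez('w5.npz',p=p,R=R)
for c in('side','wrist'): save(read_camera(c),c+'5')
s=cv2.imread('pics/side5.png');w=cv2.imread('pics/wrist5.png')
z=lambda im,x,y,w,h,k:cv2.resize(im[y:y+h,x:x+w],None,fx=k,fy=k,interpolation=cv2.INTER_CUBIC)
cv2.imwrite('pics/c5.png',np.hstack([z(s,150,120,140,200,2.5),z(w,150,100,180,200,2.5)]))
E
```

```text
{'clock': 9.425, 'position': array([552.79777736, 225.63682616, 221.36489204]), 'orientation': array([ 1.041101  ,  1.56692403, -0.80905786]), 'force': array([ 0.64927027, -0.78111161, -2.48815039]), 'grip_width': 9.128620969906226}
```

View pics/c5.png

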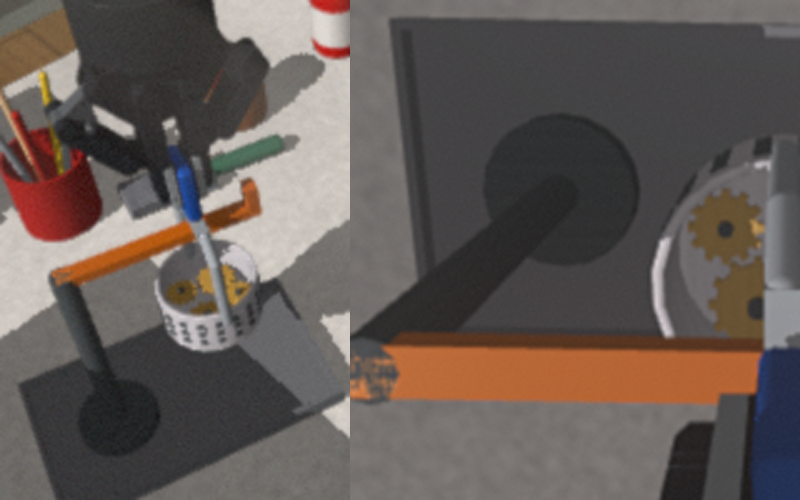

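The arm passes through the window, centred under the tab, with no contact force. Lowering the last millimetres.

>>> {"api": "jog_arm", "payload": {
  "plan": [
    [[0.003, 0, 0], [0, 0, 0], 1],
    [[0.005, 0, 0], [0, 0, 0], 1],
    [[0.007, 0, 0], [0, 0, 0], 1],
    [[0.008, 0, 0], [0, 0, 0], 1],
    [[0.008, 0, 0], [0, 0, 0], 1]
  ]
}}

```text
clock: 10.15
position: [553.6, 226.1, 214.7]
orientation: [1.542, 1.565, -0.308]
force: [0.4, -0.3, -1.5]
grip_width: 9.4
```

>>> {"api": "jog_arm", "payload": {
  "plan": [
    [[0.0015, 0, 0], [0, 0, 0], 1],
    [[0.0025, 0, 0], [0, 0, 0], 1],
    [[0.0025, 0, 0], [0, 0, 0], 1]
  ]
}}

```text
clock: 10.52
position: [553.6, 226.2, 212.7]
orientation: [1.588, 1.565, -0.261]
force: [-1.0, -1.1, 0.5]
grip_width: 9.3
```

Force went from −2.5 N to +0.5 N, so the bar now rests on the arm. Opening and retreating straight up.

>>> {"api": "jog_arm", "payload": {
  "plan": [
    [[0, 0, 0], [0, 0, 0], 0.7],
    [[0, 0, 0], [0, 0, 0], 0.5],
    [[0, 0, 0], [0, 0, 0], 0.2],
    [[0, 0, 0], [0, 0, 0], 0],
    [[0, 0, 0], [0, 0, 0], 0],
    [[0, 0, 0], [0, 0, 0], 0]
  ]
}}

```text
clock: 11.28
position: [553.6, 226.2, 212.7]
orientation: [1.581, 1.565, -0.269]
force: [-0.3, 0.5, 0.5]
grip_width: 42.9
```

```bash
python3 - <<'E'
from h import *
for c in('side','wrist'): save(read_camera(c),c+'6')
s=cv2.imread('pics/side6.png');w=cv2.imread('pics/wrist6.png')
z=lambda im,x,y,w,h,k:cv2.resize(im[y:y+h,x:x+w],None,fx=k,fy=k,interpolation=cv2.INTER_CUBIC)
cv2.imwrite('pics/c6.png',np.hstack([z(s,150,120,140,200,2.5),z(w,200,100,180,200,2.5)]))
E
```

```text
(no output)
```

View pics/c6.png

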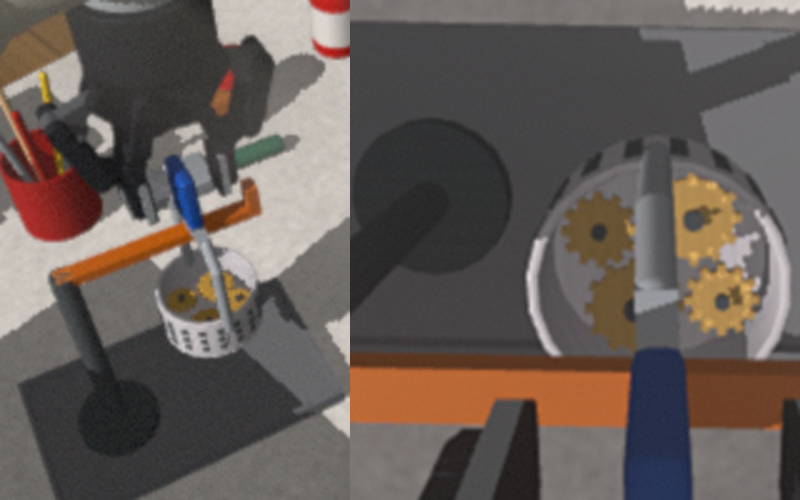

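The basket hangs on the arm with the fingers clear of the tab on both sides. Retreating up.

>>> {"api": "jog_arm", "payload": {
  "plan": [
    [[-0.01, 0, 0], [0, 0, 0], 0],
    [[-0.03, 0, 0], [0, 0, 0], 0],
    [[-0.06, 0, 0], [0, 0, 0], 0],
    [[-0.1, 0, 0], [0, 0, 0], 0],
    [[-0.13, 0, 0], [0, 0, 0], 0],
    [[-0.15, 0, 0], [0, 0, 0], 0],
    [[-0.15, 0, 0], [0, 0, 0], 0],
    [[-0.15, 0, 0], [0, 0, 0], 0],
    [[-0.15, 0, 0], [0, 0, 0], 0],
    [[-0.15, 0, 0], [0, 0, 0], 0],
    [[-0.15, 0, 0], [0, 0, 0], 0],
    [[-0.15, 0, 0], [0, 0, 0], 0]
  ]
}}

```text
clock: 12.88
position: [552.8, 226.3, 362.6]
orientation: [1.561, 1.565, -0.289]
force: [0.5, 1.0, 0.5]
grip_width: 42.9
```

```bash
python3 - <<'E'
from h import *
a=read_camera('side');save(a,'side7')
for _ in range(6): b=read_camera('side')
save(b,'side8'); w=read_camera('wrist'); save(w,'wrist7')
for t in ['basket_blue','basket_yellow','basket_white']: print(t,landmark_of('side',t)[:1])
s=read_state();print(s['clock'],s['position'],s['force'])
d=cv2.absdiff(a,b)[170:290,200:270].astype(int);print('diff mean/max',d.mean(),d.max(), cv2.absdiff(a,b)[300:390,330:420].mean())
z=lambda im,x,y,w,h,k:cv2.resize(im[y:y+h,x:x+w],None,fx=k,fy=k,interpolation=cv2.INTER_CUBIC)
save(np.hstack([z(np.asarray(b),150,60,320,200,1.5),z(np.asarray(w),200,0,200,200,1.5)]),'c7')
E
```

```text
basket_blue [{'uv': [235.0, 245.1], 'score': 0.62}]
basket_yellow [{'uv': [375.7, 196.0], 'score': 0.57}]
basket_white []
13.425 [552.81019906 226.37476721 362.73180348] [ 0.20199685 -0.12871241  0.78385064]
diff mean/max 2.129126984126984 38 1.9194238683127571
```

View pics/c7.png

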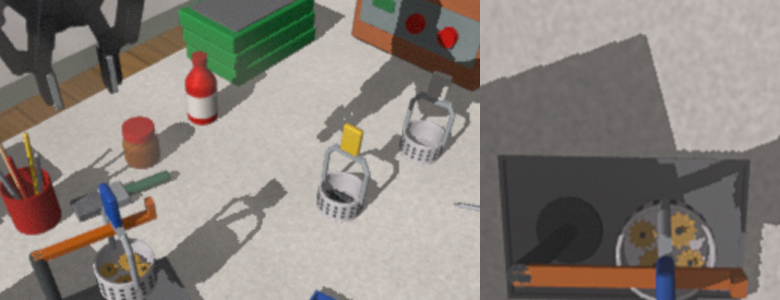

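View pics/wrist7.png

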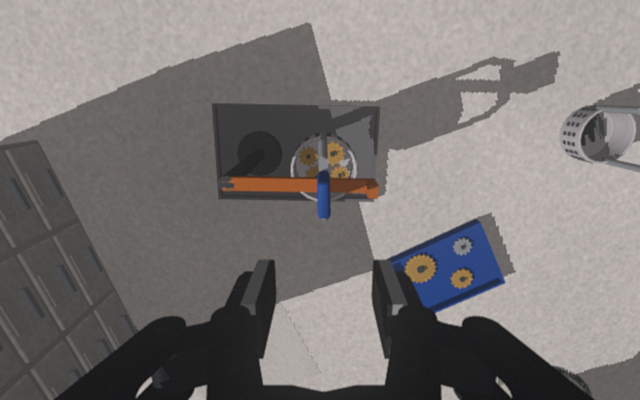

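```bash
python3 - <<'E'
from h import *
g=lambda n:cv2.imread('pics/%s.png'%n,0).astype(np.float32)
a,b,o=g('side7'),g('side8'),g('side0')
c=lambda i,x,y,w,h:np.ascontiguousarray(i[y:y+h,x:x+w])
print('basket move',cv2.phaseCorrelate(c(a,212,180,48,90),c(b,212,180,48,90)))
d=np.abs(a-b);print(d[180:270,212:260].max(),d[180:270,212:260].mean(),d[300:390,330:420].max(),d[300:390,330:420].mean())
print('yellow',cv2.phaseCorrelate(c(o,362,142,36,68),c(b,362,142,36,68)));print('white',cv2.phaseCorrelate(c(o,415,105,40,64),c(b,415,105,40,64)))
E
```

```text
basket move ((0.057798179071422595, 0.0033851538923102), 0.9950776365068223)
37.0 1.980324 13.0 1.7988889
yellow ((0.23647095066997892, 0.040187658351783284), 0.8375044419073764)
white ((-0.024163744836155132, 0.06808887272302044), 0.5346042974852026)
```

There may be a tiny residual sway (0.06 px), so I'll let it settle before handing in.

>>> {"api": "jog_arm", "payload": {
  "plan": [
    [[0, 0, 0], [0, 0, 0], 0],
    [[0, 0, 0], [0, 0, 0], 0],
    [[0, 0, 0], [0, 0, 0], 0],
    [[0, 0, 0], [0, 0, 0], 0],
    [[0, 0, 0], [0, 0, 0], 0],
    [[0, 0, 0], [0, 0, 0], 0],
    [[0, 0, 0], [0, 0, 0], 0],
    [[0, 0, 0], [0, 0, 0], 0],
    [[0, 0, 0], [0, 0, 0], 0],
    [[0, 0, 0], [0, 0, 0], 0],
    [[0, 0, 0], [0, 0, 0], 0],
    [[0, 0, 0], [0, 0, 0], 0],
    [[0, 0, 0], [0, 0, 0], 0],
    [[0, 0, 0], [0, 0, 0], 0],
    [[0, 0, 0], [0, 0, 0], 0],
    [[0, 0, 0], [0, 0, 0], 0]
  ]
}}

```text
clock: 15.42
position: [552.8, 226.4, 362.8]
orientation: [1.6, 1.565, -0.25]
force: [-0.8, 0.2, 0.3]
grip_width: 42.7
```

```bash
python3 - <<'E'
from h import *
F=[cv2.cvtColor(np.asarray(read_camera('side')),cv2.COLOR_RGB2GRAY).astype(np.float32) for _ in range(10)]
c=lambda i:np.ascontiguousarray(i[180:270,212:260])
print([tuple(np.round(cv2.phaseCorrelate(c(F[0]),c(f))[0],3)) for f in F[1:]],[np.abs(c(F[0])-c(f)).max() for f in F[1:]])
print(read_state()['clock'])
cv2.imwrite('pics/side9.png',cv2.resize(F[-1][160:300,160:300],None,fx=4,fy=4))
E
```

```text
[(np.float64(0.044), np.float64(0.028)), (np.float64(0.018), np.float64(0.031)), (np.float64(0.007), np.float64(0.052)), (np.float64(0.017), np.float64(0.012)), (np.float64(0.042), np.float64(-0.004)), (np.float64(0.02), np.float64(-0.014)), (np.float64(-0.002), np.float64(-0.006)), (np.float64(0.007), np.float64(0.061)), (np.float64(0.007), np.float64(0.051))] [np.float32(36.0), np.float32(20.0), np.float32(32.0), np.float32(33.0), np.float32(19.0), np.float32(37.0), np.float32(20.0), np.float32(32.0), np.float32(33.0)]
15.925[ WARN:0@8.435] global loadsave.cpp:1063 imwrite_ Unsupported depth image for selected encoder is fallbacked to CV_8U.
```

View pics/side9.png

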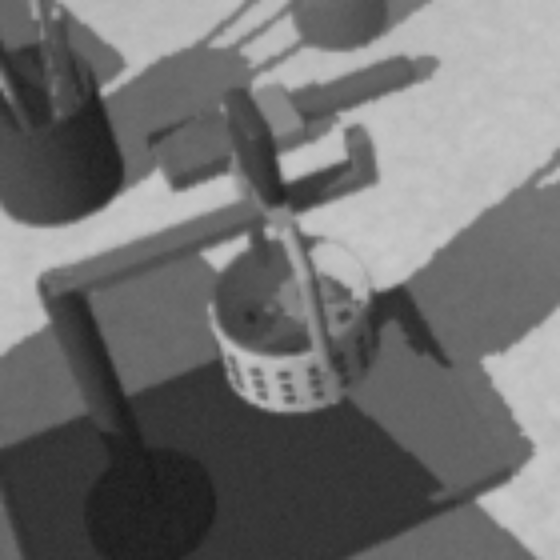

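```bash
python3 - <<'E'
from h import *
F=np.array([cv2.cvtColor(np.asarray(read_camera('side')),cv2.COLOR_RGB2GRAY).astype(np.float32) for _ in range(12)])
print(read_state()['clock'])
sd=F.std(0)
for n,(x,y,w,h) in dict(basket=(212,180,48,90),post=(160,200,40,80),tray=(330,300,90,90),yellow=(362,142,36,68)).items():
    r=sd[y:y+h,x:x+w]; print(n,r.mean(),np.sort(r.ravel())[-8:].round(1))
ys,xs=np.where(sd>6);print(list(zip(xs,ys))[:60])
ys,xs=np.unravel_index(np.argsort(-sd[180:270,212:260].ravel())[:3],(90,48))
for x,y in zip(xs,ys): print(x+212,y+180,F[:,y+180,x+212])
E
```

```text
16.525
basket 1.6189511 [ 6.7  7.2  7.7  8.1  8.8 15.5 15.9 16.4]
post 1.7008264 [3.7 3.7 3.7 3.8 3.9 3.9 4.3 4.8]
tray 1.4815943 [4.2 4.3 4.3 4.4 4.4 4.4 4.4 4.9]
yellow 1.3633993 [2.6 2.7 2.7 2.7 2.8 3.  3.  3.3]
[(np.int64(204), np.int64(0)), (np.int64(213), np.int64(4)), (np.int64(211), np.int64(5)), (np.int64(200), np.int64(6)), (np.int64(212), np.int64(6)), (np.int64(210), np.int64(16)), (np.int64(212), np.int64(16)), (np.int64(206), np.int64(18)), (np.int64(228), np.int64(194)), (np.int64(230), np.int64(219)), (np.int64(239), np.int64(220)), (np.int64(239), np.int64(221)), (np.int64(249), np.int64(234)), (np.int64(212), np.int64(235)), (np.int64(245), np.int64(236)), (np.int64(241), np.int64(238)), (np.int64(249), np.int64(238)), (np.int64(219), np.int64(254)), (np.int64(220), np.int64(257)), (np.int64(220), np.int64(258)), (np.int64(230), np.int64(259)), (np.int64(222), np.int64(260)), (np.int64(225), np.int64(261))]
239 221 [168. 129. 170. 169. 166. 167. 132. 168. 168. 165. 168. 129.]
220 258 [136. 135. 135. 170. 168. 135. 134. 136. 169. 168. 135. 135.]
225 261 [141. 136. 137. 173. 172. 138. 140. 141. 170. 170. 136. 139.]
```

A sub-pixel 4 Hz tremor (about 0.1 mm) remains. There's time, so I'll wait longer and compare.

>>> {"api": "jog_arm", "payload": {
  "plan": [
    [[0, 0, 0], [0, 0, 0], 0],
    [[0, 0, 0], [0, 0, 0], 0],
    [[0, 0, 0], [0, 0, 0], 0],
    [[0, 0, 0], [0, 0, 0], 0],
    [[0, 0, 0], [0, 0, 0], 0],
    [[0, 0, 0], [0, 0, 0], 0],
    [[0, 0, 0], [0, 0, 0], 0],
    [[0, 0, 0], [0, 0, 0], 0],
    [[0, 0, 0], [0, 0, 0], 0],
    [[0, 0, 0], [0, 0, 0], 0],
    [[0, 0, 0], [0, 0, 0], 0],
    [[0, 0, 0], [0, 0, 0], 0],
    [[0, 0, 0], [0, 0, 0], 0],
    [[0, 0, 0], [0, 0, 0], 0],
    [[0, 0, 0], [0, 0, 0], 0],
    [[0, 0, 0], [0, 0, 0], 0],
    [[0, 0, 0], [0, 0, 0], 0],
    [[0, 0, 0], [0, 0, 0], 0],
    [[0, 0, 0], [0, 0, 0], 0],
    [[0, 0, 0], [0, 0, 0], 0]
  ]
}}

```text
clock: 19.02
position: [552.8, 226.4, 362.7]
orientation: [1.591, 1.565, -0.259]
force: [-0.4, 0.1, -0.1]
grip_width: 42.5
```

>>> {"api": "jog_arm", "payload": {
  "plan": [
    [[0, 0, 0], [0, 0, 0], 0],
    [[0, 0, 0], [0, 0, 0], 0],
    [[0, 0, 0], [0, 0, 0], 0],
    [[0, 0, 0], [0, 0, 0], 0],
    [[0, 0, 0], [0, 0, 0], 0],
    [[0, 0, 0], [0, 0, 0], 0],
    [[0, 0, 0], [0, 0, 0], 0],
    [[0, 0, 0], [0, 0, 0], 0],
    [[0, 0, 0], [0, 0, 0], 0],
    [[0, 0, 0], [0, 0, 0], 0],
    [[0, 0, 0], [0, 0, 0], 0],
    [[0, 0, 0], [0, 0, 0], 0],
    [[0, 0, 0], [0, 0, 0], 0],
    [[0, 0, 0], [0, 0, 0], 0],
    [[0, 0, 0], [0, 0, 0], 0],
    [[0, 0, 0], [0, 0, 0], 0],
    [[0, 0, 0], [0, 0, 0], 0],
    [[0, 0, 0], [0, 0, 0], 0],
    [[0, 0, 0], [0, 0, 0], 0],
    [[0, 0, 0], [0, 0, 0], 0]
  ]
}}

```text
clock: 21.52
position: [552.8, 226.4, 362.8]
orientation: [1.604, 1.565, -0.245]
force: [-0.1, 0.0, 0.3]
grip_width: 42.5
```

```bash
python3 - <<'E'
from h import *
F=np.array([cv2.cvtColor(np.asarray(read_camera('side')),cv2.COLOR_RGB2GRAY).astype(np.float32) for _ in range(10)])
print(read_state()['clock']); sd=F.std(0)
print(np.sort(sd[180:270,212:260].ravel())[-12:].round(1)); print(F[:,221,239],F[:,258,220])
o=cv2.imread('pics/side7.png',0).astype(np.float32); c=lambda i:np.ascontiguousarray(i[180:270,212:260])
print(cv2.phaseCorrelate(c(o),c(F.mean(0))))
E
```

```text
22.025
[ 5.3  5.5  5.7  5.8  6.1  6.3  6.4  6.7  7.4  9.  16.1 17.3]
[167. 168. 167. 168. 167. 167. 169. 169. 166. 170.] [170. 170. 170. 136. 135. 173. 168. 169. 133. 135.]
((0.011388922185954442, -0.025723130935716654), 0.9897560746581466)
```

The mean position hasn't changed in 9 s (0.03 px), and the leftover tremor is under 0.1 px and looks like contact jitter. Handing in.

```bash
python3 -c "
from h import *
print(hand_in(), read_state()['clock'])"
```

```text
the job is handed in; nothing more can be done
the job is handed in; nothing more can be done
```

The blue-tab basket with the brass wheels is hanging by its handle on the orange hook arm, upright, and I handed the job in at about 22 s. I gripped it by the tab, brought the loop over the lip and lowered it until its weight came off the gripper. Then I opened the fingers and backed the gripper 150 mm straight up.

**Last checks:**
- **Position:** the arm passes through the loop about 45 mm behind the lip. The basket's average position stayed within 0.03 px over the last 9 s.
- **Stillness:** not perfectly still in the images. A tremor of under 0.1 px (roughly 0.1 mm) at about 4 Hz had not died out when I handed in. It looks like contact jitter rather than swinging.
- **Other baskets:** image matching shows the yellow one within 0.25 px of its start and the white one within 0.1 px. The white match was weak because the arm's shadow fell on it, and the network missed the white basket in the last picture. By eye it was standing in its original place.

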